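# One ferrite core from the bench feeder

### The job

Press the red plunger of the blue core feeder fully down once and let it come back up, so that it ejects a single yellow core onto the mat. Then push that core aside with the fingertips, sliding it over the mat until it lies flat and wholly inside the white spot, and leave it there. Do not pick up any core, let no second core out, and do not disturb the terminator, the jar or the screwdriver.

Things in the scene. Friction and masses are not known exactly. Their poses are not given: they have to be found in the camera images.
- feeder: Core feeder fixed to the bench; outlet faces its -x. Origin on the bench, on the magazine's axis; z up. Clear magazine 38 mm square, 48 mm high, centred on the origin (front face at x = -19 mm, gate 16 mm high; no floor: cores stand on the bench). Blue housing from x = 19 to 83 mm, 46 mm wide, 42 mm high.
- outlet (a point): Point on the bench 58 mm in front (-x) of the magazine's axis. A press drives a pusher bar that shoves the lowest core out to about here, lying flat, its rim about 24 mm clear of the magazine; as the plunger rises the bar draws back and the next core drops down.
- plunger_top (a point): Centre of the flat top of the red plunger cap (28 mm diameter, 8 mm thick), 74 mm above the bench when up and 50 mm when fully down; at x = 45 mm, y = 0 of the feeder. It moves straight down.
- plunger (a joint): Travel of the plunger in m: 0 up, 0.024 fully down. It is sprung and returns by itself: 5 N to start it, 10 N fully down, plus up to about 3 N for shoving the core and some damping (25 N per m/s).
- core1_mid (a point): Centre (half-way up) of the lowest core in the magazine, the one that is ejected. Each core is a yellow disc with a black bush flush in the middle: 30 mm diameter, 12 mm high, about 30 g; its centre is 6 mm above the bench when lying flat.
- core2_mid (a point): Centre of the second core from below, a like core; it must stay in the magazine (it drops by 12 mm).
- core3_mid (a point): Centre of the third core; stays in the magazine.
- core4_mid (a point): Centre of the top core; stays in the magazine.
- white_spot: White round spot, 76 mm diameter, printed flat on the mat (no edge to climb). Origin at its centre. It lies to the left or right of the feeder's outlet, 90 to 130 mm sideways, with nothing standing between it and the outlet.
- orange_spot: Orange spot of the same size on the other side; not wanted.
- terminator: Brass coaxial terminator standing upright, 22 mm diameter, 42 mm high, loose; origin at the centre of its underside. Leave alone.
- jar: Small amber jar with a black cap, 36 mm diameter, 55 mm high, loose; origin at the centre of its underside. Leave alone.
- trimmer: Screwdriver with a blue handle, 150 mm long, lying on the mat on the robot's side of the work, along its own x axis; origin near the middle of its length. Leave alone.
Not all that is in view belongs to the job. Several things look just like the feeder: the one meant starts farthest to the robot's right.

How it is judged (in metres and radians):
On the way, in this order (a step that is already met when the one before it is completed fails the run):
1. the plunger is pressed down and the lowest core is out of the gate, untouched by the robot (value of joint plunger above 0.02 m and x of core1_mid in the frame of feeder below -0.04 m and contact force between each of the arm, the fingers and core1 below 0.05 N), for 0.05 s.
2. the plunger is back up, and the next core has dropped (value of joint plunger below 0.003 m and height (world z) of core2_mid below 0.01 m and x of each of core2_mid, core3_mid, core4_mid in the frame of feeder above -0.01 m), for 0.2 s.
At the end, for the whole second after the job is handed in: The ejected core lies flat and still with its centre within 24 mm of the centre of the white spot (so wholly inside it, to 1 mm); the plunger is up; the other three cores are in the magazine; terminator, jar and screwdriver have moved by less than 12 mm (horizontal distance between core1_mid and white_spot below 0.024 m and angle between core1_mid's own z axis and vertical below 0.15 rad and height (world z) of core1_mid below 0.009 m and linear speed of core1 below 0.01 m/s and value of joint plunger below 0.003 m and x of each of core2_mid, core3_mid, core4_mid in the frame of feeder above -0.01 m and distance of each of terminator, jar, trimmer from where it was at the start of the episode below 0.012 m); the robot touches nothing.
It fails at once if a core is lifted: the ejected core's centre rises more than 12 mm above where it lies (height (world z) of core1_mid above 0.018 m).
It fails at once if a second core leaves the magazine (x of any of core2_mid, core3_mid, core4_mid in the frame of feeder below -0.012 m or height (world z) of any of core2_mid, core3_mid, core4_mid above 0.055 m).
It fails at once if the terminator, jar or screwdriver is displaced, lifted or tipped (distance of any of terminator, jar, trimmer from where it was at the start of the episode above 0.012 m or angle between any of terminator, jar's own z axis and vertical above 0.3 rad).
It also fails if it takes over 48 s, if anything falls off the work surface, if the arm or the gripper's body presses on something with over 40 N, if the wrist force passes 120 N, or if a joint passes its speed limit or range.

### The arm

A 7-joint arm with a two-finger parallel gripper is mounted at the origin on the work surface. World frame = base frame: x ahead of the robot, y to its left, z up, the work surface at z = 0. Lengths are in mm, angles in rad, forces in N, time in s.
With the tool pointing down it reaches from about 350 to 900 mm from the base axis. Payload 8.1 kg.
Tool frame: the origin (TCP) lies midway between the tips of the shut fingers; the grasp point (between the pads) lies 19 mm behind it; z points along the fingers, y is the direction in which the jaws open and shut (so a half turn about z gives the same grasp; the last joint's range is limited). The gripper opens to 92 mm and grips with 3 to 60 N. Pads are 19 mm wide; open, the fingers measure 130 mm over their backs; the gripper's body (75 mm by 190 mm) begins 47 mm behind the grasp point.
Start: joints at [-1.235, 0.434, 0.025, 1.573, -0.012, 1.134, -0.075], TCP at [265.561, 565.79, 226.742] pointing down, gripper open.
Joint ranges: [-2.62, 2.62], [-0.44, 2.09], [-1.27, 1.32], [0.08, 2.57], [-1.32, 4.46], [0.12, 2], [-2.74, 2.74]. Speed limits (rad/s): [2.22, 2.22, 3.01, 3.01, 3.14, 3.14, 3.14].

### API

Orientations are given as [roll, pitch, yaw] about the fixed x, y, z axes, in that order (R = Rz(yaw) Ry(pitch) Rx(roll)).
In Python, from station import r, viewer, order gives the robot as it stands. The module is installed in compiled form; this text tells all that it offers.
- The arm moves only by the shell command python3 -m pendant 'ROWS' [FORCE]. ROWS is JSON, a list of rows, each a list of 3 entries, a list of its own where there are three numbers: the closure in counts, from 0 (fully open) to 255 (shut), then the shift along the world's x, y, z in cm, then the turn about the world's z in degrees. In form: [[hand, [tx, ty, tz], roll], ...]. A call has 1 to 20 rows; each row shifts and turns the pose as measured when the row begins; what a row does not reach is not made up. A row lasts 1/8 s, in which the tool goes at most 62.5 mm and 10.7 degrees, less where a joint would pass 70% of its speed; a pose out of reach is approached as far as the arm can. A call is refused whole if a number of a shift passes 6.25 or a number of a turn 10.7, either way. A call with a gripper value outside its range is refused whole. The fingers move at their own pace and stop on an object; FORCE is the grip in N (left out, the last holds). Time passes only in rows, so rows that do not move let the fingers close. It gives the time, the measured TCP pose, the force and the opening at its end, in the units of the state.
- r.get_obs(): the state, without advancing time (a new reading comes with each control period).
- viewer.camera(name): name is "scene" or "top" or "wrist"; returns the picture (384x512x3 uint8, blue, green, red); there is no depth.
- viewer.camera_params(name): a dict with "fx", "fy", "cx", "cy" (pixels), "T" (4x4, takes a point from camera to world coordinates). Camera axes: x right, y up, looking along -z (the intrinsics and any distortion apply to the point x, -y, -z); pixel columns grow to the right and rows downward; lengths in mm; the calibration is good to about 2 mm. A picture is of the moment at which its call begins: read the wrist's pose just before it. camera_params takes no time and is no camera call; for the wrist camera it gives the pose at the moment of the call.
- order.job_done(): hands the job in, once; it reports no verdict.
The state is a dict: "time_s": time; "q": joint angles; "joint_velocities": joint speeds; "effort": joint torques, N m; "eef_pos": TCP position; "orientation": TCP orientation; "contact_force": force on the tool from outside, world axes, zero at the start; "moment": the same for the moment, N m; "width": opening from 0.0 (shut) to 1.0 (fully open).
Only numpy, scipy, OpenCV 4.12 (cv2) and the standard library are available. Lean on these libraries where they do the work, as an engineer would, in place of code of your own. Each camera call takes 0.05 s, during which the arm holds its last target. There are 200 camera calls.

## Working session

There is one attempt and no reset: what is moved stays moved. The work goes in short steps, Python scripts to look and compute and a shell command to move; the robot and the scene stay as the last step left them, time stands still between calls to the robot, and variables do not carry over. Pictures are saved under pics/ and viewed, about 8 in all and at most 12, crops included, and the job is handed in when it is done.

```bash
mkdir -p pics; cat > h.py <<'E'
import numpy as np, cv2
from station import r, viewer, order
def ray(P,u,v,z):
    T=np.array(P["T"]); d=T[:3,:3]@np.array([(u-P["cx"])/P["fx"],-(v-P["cy"])/P["fy"],-1])
    o=T[:3,3]; return o+d*(z-o[2])/d[2]
def proj(P,p):
    T=np.array(P["T"]); c=T[:3,:3].T@(np.array(p)-T[:3,3]); return P["cx"]-P["fx"]*c[0]/c[2],P["cy"]+P["fy"]*c[1]/c[2]
E
python3 - <<'E'
from h import *
print(r.get_obs())
for n in("scene","top"):
    P=viewer.camera_params(n);print(n,P);cv2.imwrite(f"pics/{n}0.png",viewer.camera(n))
E
```

```text
{'time_s': 0.0, 'q': array([-1.23463697,  0.43525998,  0.02494559,  1.57409893, -0.01157195,
        1.13399874, -0.07511668]), 'joint_velocities': array([-0.00089558, -0.00084397,  0.00170619, -0.00126978,  0.00022112,
       -0.001098  , -0.00107167]), 'effort': array([-1.73018457e-04, -6.67854738e+01,  9.85154249e-01, -3.14463186e+01,
       -6.04705280e-02,  4.28358524e-02,  1.72193131e-04]), 'eef_pos': array([265.33756392, 565.31066969, 225.92097543]), 'orientation': array([-3.13998011e+00,  1.61300992e-04,  2.70278364e+00]), 'contact_force': array([-0.0225777 , -0.51530126,  0.19932483]), 'moment': array([-0.02481578,  0.05822768,  0.02360448]), 'width': 0.9984636863326755}
scene {'fx': 377.71947094278, 'fy': 377.71947094278, 'cx': 253.15953531828555, 'cy': 192.4159000795662, 'T': array([[-5.75865447e-01, -5.26093672e-01,  6.25783058e-01,
         9.83379004e+02],
       [ 8.17343783e-01, -3.87440960e-01,  4.26425425e-01,
         3.01942900e+02],
       [ 1.81142711e-02,  7.57043560e-01,  6.53113253e-01,
         5.27274817e+02],
       [ 0.00000000e+00,  0.00000000e+00,  0.00000000e+00,
         1.00000000e+00]])}
top {'fx': 428.88979731139875, 'fy': 428.88979731139875, 'cx': 246.59594560163276, 'cy': 189.05576346458844, 'T': array([[ 6.83063013e-03,  9.98259584e-01, -5.85759778e-02,
         5.18812518e+02],
       [-9.99946401e-01,  7.27446984e-03,  7.36727301e-03,
         5.30309827e+00],
       [ 7.78056008e-03,  5.85225151e-02,  9.98255768e-01,
         8.57050662e+02],
       [ 0.00000000e+00,  0.00000000e+00,  0.00000000e+00,
         1.00000000e+00]])}
```

View pics/top0.png

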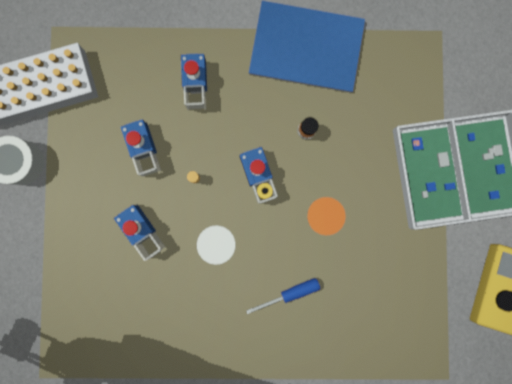

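View pics/scene0.png

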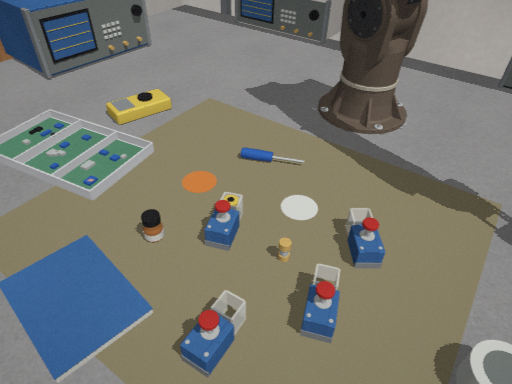

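The target feeder is the one holding the cores, with its cap at about (258,168) and its magazine at about (265,191) in the top view. The white spot is at (216,245), the orange spot at (326,216), the terminator at (193,177), the jar at (309,128) and the screwdriver at about (285,297). Next I'll measure these.

```bash
cat > m.py <<'E'
from h import *
def blob(im,lo,hi,near,R=25):
    h=cv2.cvtColor(im,cv2.COLOR_BGR2HSV); m=cv2.inRange(h,np.array(lo),np.array(hi))
    n,l,s,c=cv2.connectedComponentsWithStats(m)
    k=[i for i in range(1,n) if np.hypot(*(c[i]-near))<R and s[i,4]>8]
    i=max(k,key=lambda i:s[i,4]) ; return c[i],s[i]
E
python3 - <<'E'
from m import *
PT=viewer.camera_params("top");PS=viewer.camera_params("scene")
T=cv2.imread("pics/top0.png");S=cv2.imread("pics/scene0.png")
red=((0,150,90),(6,255,255));wh=((0,0,190),(179,40,255));yel=((22,140,120),(34,255,255));org=((7,150,120),(18,255,255))
for nm,c,z,a,b in [("cap",red,73,(258,168),(222,206)),("white",wh,0,(216,245),(300,207)),("orange",org,0,(326,216),(199,181)),("core",yel,48,(265,191),(231,200)),("term",org,42,(193,177),(285,243))]:
    for P,I,n in((PT,T,a),(PS,S,b)):
        try: p,s=blob(I,*c,n); print(nm,p.round(1),s,ray(P,*p,z).round(1))
        except Exception as e: print(nm,"none",e)
crop=np.hstack([cv2.resize(T[130:270,170:350],None,fx=2.2,fy=2.2,interpolation=2),cv2.resize(S[150:290,150:300],(330,308),interpolation=2)])
cv2.imwrite("pics/crop0.png",crop)
E
```

```text
cap [257.3 166.8] [252 161  12  12 117] [606.  -19.9  73. ]
cap [222.  205.8] [215 200  15  13 147] [610.3 -18.2  73. ]
white [215.6 244.6] [ 197  226   38   38 1147] [458.2  59.8   0. ]
white [299.  207.1] [281 195  37  25 713] [460.  60.   0.]
orange [326.  215.7] [ 308  198   37   36 1036] [ 516.9 -160.1    0. ]
orange [198.8 181.4] [182 171  34  22 581] [ 518.9 -160.1    0. ]
core none max() iterable argument is empty
core [232.  199.4] [224 195  14  11  72] [564.7 -31.7  48. ]
term none max() iterable argument is empty
term none max() iterable argument is empty
```

View pics/crop0.png

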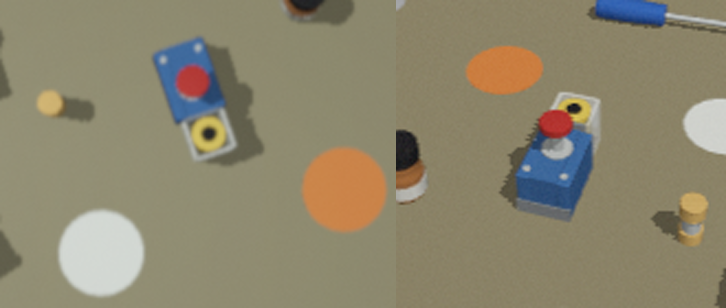

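Both views agree. The cap is at about (608,-19) and the core at about (565,-33), so the feeder yaw is about 19°. The white spot is at (459,60), to the left. Before moving I'll refine the yaw, and start the transit with the fingers shut.

```bash
python3 - <<'E'
from m import *
PT=viewer.camera_params("top");T=cv2.imread("pics/top0.png")
h=cv2.cvtColor(T,cv2.COLOR_BGR2HSV)[:,:]
m=cv2.inRange(h,(100,120,60),(125,255,255));m[:145]=0;m[195:]=0;m[:,:235]=0;m[:,280:]=0
n=cv2.findNonZero(m);R=cv2.minAreaRect(n);B=cv2.boxPoints(R);W=np.array([ray(PT,*b,42) for b in B]).round(1)
print(W[:,:2]);d=np.diff(W[:,:2],axis=0);print(np.hypot(*d.T),np.degrees(np.arctan2(d[:,1],d[:,0])))
k=cv2.inRange(h,(18,90,100),(36,255,255));k[:180]=0;k[202:]=0;k[:,:252]=0;k[:,280:]=0
(c,rad)=cv2.minEnclosingCircle(cv2.findNonZero(k));print(c,rad,ray(PT,*c,48))
E
python3 -m pendant '[[255,[2.4,-4.1,0],-2.9],[255,[2.4,-4.1,0],-2.9],[255,[2.4,-4.1,0],-2.9],[255,[2.4,-4.1,0],-2.9],[255,[2.4,-4.1,0],-2.9],[255,[2.4,-4.1,0],-2.9],[255,[2.4,-4.1,0],-2.9],[255,[2.4,-4.1,0],-2.9],[255,[2.4,-4.1,0],-2.9],[255,[2.4,-4.1,0],-2.9],[255,[2.4,-4.1,0],-2.9],[255,[2.4,-4.1,0],-2.9],[255,[0,0,0],0]]' 20
```

```text
[[632.5  13.6]
 [647.5 -28.2]
 [590.4 -48.3]
 [575.5  -6.6]]
[44.4099088  60.534453   44.28205054] [ -70.25939052 -160.60721725  109.66252766]
(264.0, 190.5) 8.500100135803223 [563.79185579 -33.57861218  48.        ]
time_s: 1.72
eef_pos: [556.3, 54.7, 222.2]
orientation: [-3.134, -0.0, 2.077]
contact_force: [-0.7, -0.5, -1.0]
width: 0.001
```

```bash
python3 -m pendant '[[255,[2.5,-3.7,-3],-2],[255,[2.5,-3.7,-3],-2],[255,[0,0,-3],0],[255,[0,0,-2],0],[255,[0,0,0],0]]'
python3 - <<'E'
from h import *
cv2.imwrite("pics/s1.png",cv2.resize(viewer.camera("scene")[120:300,130:330],None,fx=3,fy=3))
E
```

```text
time_s: 2.35
eef_pos: [606.1, -16.2, 107.7]
orientation: [-3.134, -0.004, 2.012]
contact_force: [-0.2, -0.3, 0.2]
width: 0.003
```

View pics/s1.png

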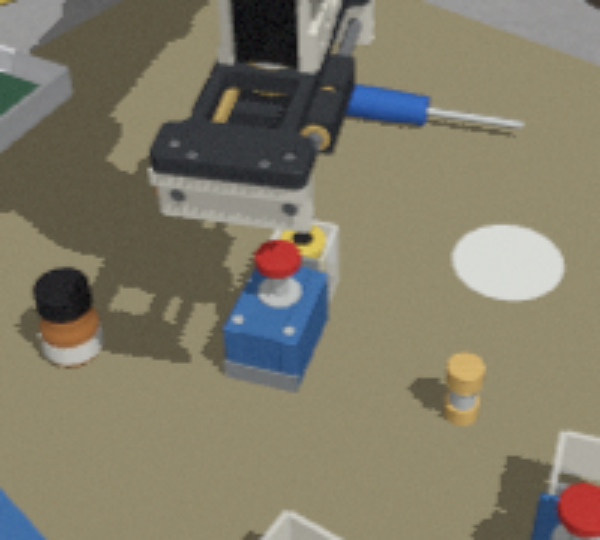

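The picture shows the hand above and behind the cap, at about (235,200) in the crop, with no fingers clearly visible. I'll check that against the projected TCP.

```bash
python3 - <<'E'
from h import *
o=r.get_obs();P=viewer.camera_params("scene")
for p in (o["eef_pos"],o["eef_pos"]+[0,0,66],[607,-19,74]):
    u,v=proj(P,p);print(p,(u-130)*3,(v-120)*3)
print(o["time_s"],o["orientation"])
cv2.imwrite("pics/s2.png",np.hstack([viewer.camera("scene")[20:300,130:330],viewer.camera("wrist")[52:332]]))
E
```

```text
[606.65662274 -15.98881716 108.69188919] 280.7167759835584 209.3637480667903
[606.65662274 -15.98881716 174.69188919] 276.60874103267736 114.68585276024456
[607, -19, 74] 278.29464868661057 252.49500105652376
2.4 [-3.1349704  -0.003793    2.01212457]
```

View pics/s2.png

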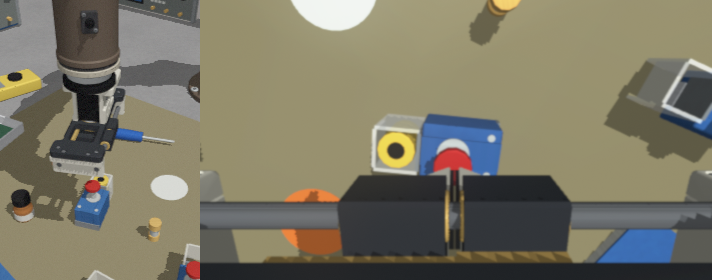

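```bash
python3 - <<'E'
from h import *
o=r.get_obs();P=viewer.camera_params("scene");W=viewer.camera_params("wrist");t=o["eef_pos"];print(W["T"].round(2) if hasattr(W["T"],"round") else W["T"],W["fx"])
print("tcp in wrist",proj(W,t)[0]+200,proj(W,t)[1]-52, "cap", proj(W,[607,-19,74]))
y=o["orientation"][2];f=np.array([np.cos(y),np.sin(y),0]);j=np.array([np.sin(y),-np.cos(y),0])
for a in(-37,37):
  for b in(-95,-65,-19,0,19,65,95):
    print(a,b,[tuple(int((c-s)*3) for c,s in zip(proj(P,t+a*f+b*j+[0,0,z]),(130,120))) for z in (0,19,66)])
E
```

```text
[[ 9.0000e-01 -4.1000e-01 -1.1000e-01  5.7785e+02]
 [ 4.3000e-01  8.7000e-01  2.5000e-01  4.9530e+01]
 [-0.0000e+00 -2.7000e-01  9.6000e-01  2.6851e+02]
 [ 0.0000e+00  0.0000e+00  0.0000e+00  1.0000e+00]] 295.11286275704015
tcp in wrist 453.54299840570656 183.68599551776686 cap (np.float64(251.02959194587345), np.float64(216.7306379391698))
-37 -95 [(256, 105), (255, 80), (251, 14)]
-37 -65 [(244, 133), (242, 108), (238, 41)]
-37 -19 [(224, 179), (222, 153), (216, 85)]
-37 0 [(215, 200), (213, 174), (206, 105)]
-37 19 [(206, 221), (203, 195), (196, 125)]
-37 65 [(182, 277), (178, 251), (169, 180)]
-37 95 [(164, 317), (160, 291), (150, 219)]
37 -95 [(371, 119), (372, 94), (373, 28)]
37 -65 [(363, 147), (363, 122), (364, 55)]
37 -19 [(349, 195), (349, 169), (349, 100)]
37 0 [(342, 216), (342, 190), (343, 121)]
37 19 [(336, 238), (336, 212), (336, 142)]
37 65 [(319, 296), (318, 269), (317, 199)]
37 95 [(307, 337), (306, 311), (304, 239)]
```

The white bar is the near end of the gripper body, and its projection matches, so the TCP is over the cap. At pushing depth the 190 mm body would hit the 74 mm cap if the jaws lay along the feeder's x, so I'll push with the jaw axis along the push direction instead. First, the press.

```bash
python3 -m pendant '[[255,[0,-0.3,-2],0],[255,[0,0,-1],0],[255,[0,0,-0.7],0],[255,[0,0,-0.7],0],[255,[0,0,-0.7],0],[255,[0,0,-0.7],0],[255,[0,0,-0.5],0]]'
```

```text
time_s: 3.38
eef_pos: [610.7, -17.8, 53.6]
orientation: [3.137, -0.001, 2.014]
contact_force: [-3.8, -0.2, 11.9]
width: 0.008
```

```bash
python3 -m pendant '[[255,[0,0,-0.5],0],[255,[0,0,-0.4],0],[255,[0,0,-0.2],0]]'
python3 - <<'E'
from h import *
cv2.imwrite("pics/t3.png",cv2.resize(np.hstack([viewer.camera("wrist")[60:300,60:340],viewer.camera("top")[130:370,170:300]]),None,fx=1.8,fy=1.8))
E
```

```text
time_s: 3.75
eef_pos: [610.9, -17.8, 50.3]
orientation: [3.134, -0.003, 2.013]
contact_force: [-8.8, -0.3, 16.4]
width: 0.007
```

View pics/t3.png

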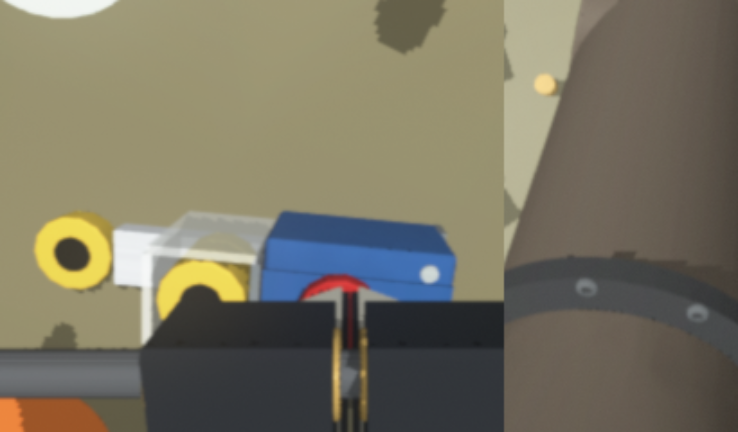

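The core is out, lying flat at about (72,252) in the crop, with the bar fully extended. The tip is at 50 mm and the force is 16 N, so the plunger is at its stop. I'll raise, let the plunger return, and check q7 for the turn.

```bash
python3 -m pendant '[[255,[0,0,0],0],[255,[0,0,0.7],0],[255,[0,0,0.8],0],[255,[0,0,1],0],[255,[0,0,3],0],[255,[0,0,5],0],[255,[-2,-1,4],0],[255,[-3,-1,2],0],[255,[-2,-1,0],0],[255,[0,0,0],0]]'
python3 - <<'E'
from m import *
print(r.get_obs()["q"].round(2))
W=viewer.camera_params("wrist");I=viewer.camera("wrist")
h=cv2.cvtColor(I,cv2.COLOR_BGR2HSV);m=cv2.inRange(h,(22,110,90),(34,255,255))
n,l,s,c=cv2.connectedComponentsWithStats(m)
for i in range(1,n):
    if s[i,4]>40:
        cc,rad=cv2.minEnclosingCircle(cv2.findNonZero((l==i).astype(np.uint8)));print(s[i],cc,rad,ray(W,*cc,12),ray(W,*cc,36),rad/W["fx"])
cv2.imwrite("pics/w4.png",I)
E
```

```text
time_s: 5.1
eef_pos: [540.4, -47.7, 225.7]
orientation: [3.128, -0.002, 2.014]
contact_force: [1.2, 0.4, -0.8]
width: 0.005
[-0.33  0.3   0.41  1.81 -0.15  1.05  0.59]
[347  57  16  16 174] (354.9385986328125, 65.3245620727539) 8.377406120300293 [599.45127558 112.14001856  12.        ] [593.53134108 105.99466884  36.        ] 0.028387126342226652
[216 148  25  25 418] (228.0321044921875, 160.10549926757812) 12.274985313415527 [510.48201582 -54.37605994  12.        ] [510.30260014 -49.77737643  36.        ] 0.041594206361385375
[264 158  25  23 406] (275.3108215332031, 167.31080627441406) 13.167572021484375 [569.11260098 -37.05279618  12.        ] [565.15019352 -33.57185291  36.        ] 0.0446187668625103
```

View pics/w4.png

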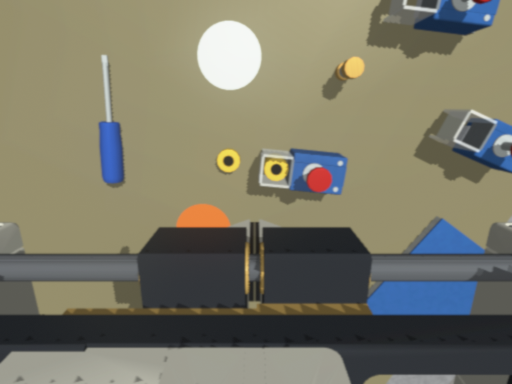

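The plunger is up, the next core has dropped (magazine core at (565,-34) for z=36), and the ejected core is at (510.5,-54), which agrees with the expected outlet. Now I'll turn so the jaws lie along the push line (114.2°), open to about 60 mm and straddle the core loosely, so that only the trailing fingertip pushes.

```bash
python3 -m pendant '[[89,[-1,-0.3,0],-10.1],[89,[-1,-0.3,0],-10.1],[89,[-1,-0.1,0],-10.1],[89,[0,0,0],-10.1],[89,[0,0,0],-10.1],[89,[0,0,0],-10.1],[89,[0,0,0],-10.1],[89,[0,0,0],-10.1],[89,[0,0,0],-10.1],[89,[0,0,0],0]]'
python3 - <<'E'
from m import *
W=viewer.camera_params("wrist");I=viewer.camera("wrist")
h=cv2.cvtColor(I,cv2.COLOR_BGR2HSV);m=cv2.inRange(h,(22,110,90),(34,255,255))
w=cv2.inRange(h,(0,0,180),(179,45,255))
for M,z in((m,12),(w,0)):
  n,l,s,c=cv2.connectedComponentsWithStats(M)
  for i in range(1,n):
    if s[i,4]>100: print(s[i],c[i],ray(W,*c[i],z).round(1))
print(r.get_obs()["eef_pos"],r.get_obs()["orientation"])
E
```

```text
time_s: 6.4
eef_pos: [520.0, -46.8, 223.9]
orientation: [3.123, 0.001, 0.388]
contact_force: [0.3, 0.3, -0.3]
width: 0.651
[136  48  18  19 261] [144.84291188  56.7394636 ] [592.6 113.6  12. ]
[245 118  25  25 445] [256.42921348 129.51685393] [565.  -36.4  12. ]
[242 163  24  24 401] [253.70074813 174.30922693] [511.3 -54.6  12. ]
[ 41   0  41  15 173] [60.32947977  8.80346821] [604.7 220.3   0. ]
[448 111  64 120 623] [479.8635634  161.74157303] [ 637.4 -328.2    0. ]
[239 115  36  34 259] [254.7027027  135.37451737] [556.6 -37.8   0. ]
[ 15 128  44  38 245] [ 37.24897959 151.72244898] [432.4 212.4   0. ]
[ 130  147   59   58 2675] [158.93831776 175.46018692] [460.6  59.5   0. ]
[519.95643707 -46.80040342 223.87424775] [3.12346094e+00 7.88426456e-04 3.90881565e-01]
```

```bash
python3 -m pendant '[[89,[-0.9,-0.8,-3.5],0],[89,[0,0,-4],0],[89,[0,0,-4],0],[89,[0,0,-4],0],[89,[0,0,-2],0],[89,[0,0,0],0]]'
```

```text
time_s: 7.2
eef_pos: [513.9, -53.2, 43.9]
orientation: [3.123, -0.002, 0.42]
contact_force: [-0.8, 0.1, -0.3]
width: 0.646
```

```bash
python3 -m pendant '[[89,[-0.3,-0.2,-1],0],[89,[0,0,-1.5],0],[89,[0,0,-0.9],0],[89,[0,0,-0.3],0],[89,[0,0,0],0]]'
```

```text
time_s: 7.82
eef_pos: [512.7, -55.1, 6.4]
orientation: [3.122, -0.006, 0.425]
contact_force: [0.1, 0.2, -0.1]
width: 0.655
```

```bash
python3 -m pendant '[[89,[-0.4,0.85,-0.1],0],[89,[-0.4,0.85,0],0],[89,[-0.4,0.85,0],0],[89,[-0.4,0.85,0],0],[89,[-0.4,0.85,0],0],[89,[-0.4,0.85,0],0],[89,[0,0,0],0]]'
python3 - <<'E'
from m import *
W=viewer.camera_params("wrist");I=viewer.camera("wrist")
cv2.imwrite("pics/w5.png",I)
E
```

```text
time_s: 8.7
eef_pos: [487.1, 0.9, 6.1]
orientation: [3.122, -0.007, 0.427]
contact_force: [-0.1, 0.5, -0.4]
width: 0.652
```

View pics/w5.png

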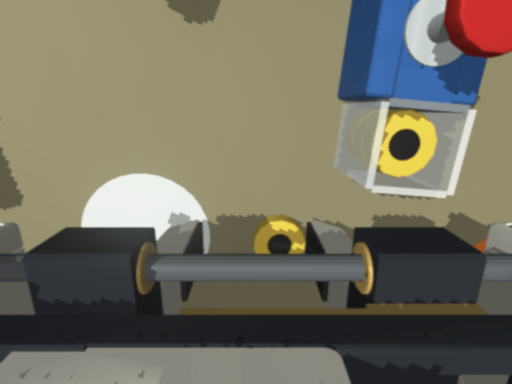

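The core at about (280,243) sits against the trailing finger, flat and centred between the jaws. I'll continue with about (-33,+73) mm to go.

```bash
python3 -m pendant '[[89,[-0.4,0.85,0],0],[89,[-0.4,0.85,0],0],[89,[-0.4,0.85,0],0],[89,[-0.4,0.85,0],0],[89,[-0.4,0.85,0],0],[89,[-0.4,0.85,0],0],[89,[-0.4,0.85,0],0],[89,[0,0,0],0]]'
```

```text
time_s: 9.75
eef_pos: [457.5, 63.9, 6.2]
orientation: [3.122, -0.007, 0.426]
contact_force: [-0.0, -0.2, -0.1]
width: 0.65
```

Remaining is (-3.6, +9.8) mm. I'll finish slowly, back the finger off the core by 8 mm, lift straight up and check.

```bash
python3 -m pendant '[[89,[-0.2,0.5,0],0],[89,[-0.2,0.5,0],0],[89,[0,0,0],0],[89,[0.3,-0.7,0],0],[89,[0,0,0],0],[89,[0,0,2],0],[89,[0,0,5],0],[89,[0,0,6],0],[89,[0,-3,5],0],[89,[0,-3,4],0],[89,[0,0,0],0],[89,[0,0,0],0]]'
python3 - <<'E'
from m import *
W=viewer.camera_params("wrist");I=viewer.camera("wrist");cv2.imwrite("pics/w6.png",I)
h=cv2.cvtColor(I,cv2.COLOR_BGR2HSV);m=cv2.inRange(h,(22,110,90),(34,255,255))
n,l,s,c=cv2.connectedComponentsWithStats(m)
for i in range(1,n):
    if s[i,4]>100: print(s[i],c[i],ray(W,*c[i],12).round(1))
print(r.get_obs()["contact_force"])
E
```

```text
time_s: 11.25
eef_pos: [455.8, 2.1, 232.3]
orientation: [3.121, -0.006, 0.421]
contact_force: [0.1, -0.1, -0.9]
width: 0.651
[207   7  17  19 251] [215.30677291  16.1314741 ] [598.3 109.1  12. ]
[308  83  24  27 457] [318.94091904  96.29102845] [569.3 -40.   12. ]
[200 136  22  22 319] [210.47962382 146.23197492] [458.4  58.8  12. ]
[ 0.98819768 -0.52354361  1.00468325]
```

View pics/w6.png

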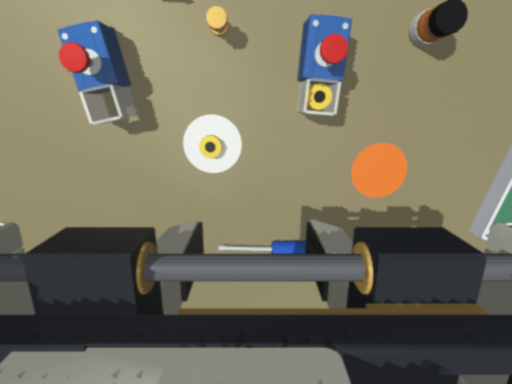

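The core lies flat at (210,146), inside the white spot centred at (212,144), and measures (458.4,58.8) against a spot at about (460,60). The plunger is up, the remaining cores are in the magazine, and the terminator, jar and screwdriver are standing or lying undisturbed. Handing in.

```bash
python3 -c "
from station import order; print(order.job_done())"
```

```text
the job is handed in; nothing more can be done
None
```

I pressed the plunger of the right-most feeder once with the shut fingertips and let it spring back. One core came out. I then slid it over the mat with the trailing fingertip, the jaws straddling it loosely without gripping, into the white spot. I lifted clear and handed the job in at about 11 s of the 48 s. The hand-in gives no verdict.

- **Core position:** it measured (458.4, 58.8) mm against a spot centre of about (460, 60), so it was about 2 mm off centre with 24 mm allowed. It looked flat in the last picture.
- **Press:** the tip reached 50.3 mm with 16 N of upward force, and the picture showed the core fully out.
- **Feeder:** the plunger looked up and the next core was in the magazine, reading at the height expected after it dropped. The plunger and the second to fourth cores were judged by eye; I took no joint or drop reading.
- **Other objects:** the terminator, jar and screwdriver looked undisturbed. I did not measure their final positions against the start. The wrist view read the terminator's position as 4–6 mm different between pictures, at a nominal height that is not its true one.
- **Robot contact:** the force reading was near zero with the gripper well clear.

No check failed or contradicted another.

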